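# Tilt the cutting ruler out of the desk organiser

## Robot

A 7-joint arm with a two-finger parallel gripper is mounted at the origin on a cart in front of the work surface, level with it; the furniture and walls round the work are solid. World frame = base frame: x ahead of the robot, y to its left, z up, the work surface at z = 0. Lengths are in mm, angles in rad, forces in N, time in s.
With the tool pointing down it reaches from about 400 to 750 mm from the base axis. Payload 19.5 kg.
Tool frame: the origin (TCP) lies at the very end of the fingers, on their centre line; the grasp point (between the pads) lies bot.grip_depth behind it (bot.grip_depth is the distance from the TCP to the grasp point, in mm); z points along the fingers, y is the direction in which the jaws open and shut (so a half turn about z gives the same grasp; the last joint's range is limited). The gripper opens to 85 mm and grips with 20 to 120 N. Pads are 22 mm wide; open, the fingers measure 114 mm over their backs; the gripper's body (76 mm by 85 mm) begins 54 mm behind the grasp point. The pads swing forward as they close: fully open they stand 13 mm farther back than shut.
Start: joints at [-1.254, 0.707, -0.028, 1.485, 0.022, 0.951, -0.075], TCP at [201.898, 538.361, 231.268] pointing down, gripper open.
Joint ranges: [-2.71, 2.71], [-0.32, 2.16], [-1.57, 1.52], [0, 2.45], [-1.46, 4.6], [0, 2.02], [-2.83, 2.83]. Speed limits (rad/s): [1.89, 1.89, 2.57, 2.57, 3.01, 3.01, 3.01].

## Interface

Orientations are given as a unit quaternion [x, y, z, w].
In Python, from workcell import bot, move_gripper, kin, readout, optics gives the robot as it stands. Calls block until the motion is done:
- bot.movep(position, orientation): joint-space move of the TCP to a pose.
- bot.move_l(position, max_speed=150, frame=None, force_limit=None): straight line of the TCP; frame=None keeps the orientation; max_speed is the mean speed in mm/s. With force_limit (N) it stops when the force on the tool has changed by that much, and returns True; else False.
- bot.move_j(angles): joint-space move.
- move_gripper(opening, effort=None): finger opening in mm; effort is the grip in N (None keeps the last); returns when the fingers have stopped.
- bot.sleep(seconds).
- kin.solve_ik(position, orientation): joint angles nearest the present ones, or None.
- readout.get_state(): the state.
- optics.grab_frame(name): name is "scene" or "side" or "wrist"; returns (picture, depth): 420x560x3 uint8, blue, green, red; 420x560 float32, mm along the optical axis (not along the pixel's ray), 0 where there is no reading.
- optics.calibration(name): a dict with "fovy" (degrees; the focal length in pixels is half the picture's height over the tangent of half this angle, whatever the lens; pixels are square), "cx", "cy" (the principal point, pixels), "k1" (the pictures are not rectified: a ray, as slopes to the right and down, at radius r is drawn at 1 + k1 r^2 times it, then the intrinsics apply), "T" (4x4, takes a point from camera to world coordinates); the wrist camera has in their place "hand_eye" (4x4, takes a point from camera to tool coordinates, whose origin is the TCP and whose axes are the flange's). Camera axes: x right, y down, z forward; pixel columns grow to the right and rows downward; lengths in mm; the calibration is good to about 2 mm. A picture is of the moment at which its call begins: read the wrist's pose just before it. calibration takes no time and is no camera call.
A pose or a line that the arm cannot do raises bot.IKError and nothing moves.
- bot.close_job(): hands the job in, once; it reports no verdict.
The state is a dict: "time": time; "joint_positions": joint angles; "dq": joint speeds; "joint_torque": joint torques, N m; "tcp_pos": TCP position; "tool_rot": TCP orientation; "force": force on the tool from outside, world axes, zero at the start; "torque": the same for the moment, N m; "opening": finger opening in mm.
Only numpy, scipy, OpenCV 4.12 (cv2) and the standard library are available. Lean on these libraries where they do the work, as an engineer would, in place of code of your own. Each camera call takes 0.05 s, during which the arm holds its last target.

## Task

Fetch the cutting ruler out of the wooden desk organiser: slide the organiser's lid fully open, then tilt the ruler and draw it out diagonally through the opening, because its rear end lies under the fixed deck. Finish while holding it still in the gripper, with its whole length at least 15 cm above the desk, the lid left open and the other things on the desk left where they are.

Things in the scene. Friction and masses are not known exactly. Their poses are not given: they have to be found in the camera images.
- organiser: Wooden box that cannot be moved, 136 mm wide (own x), 356 mm long (own y), 66 mm high; origin at the centre of its underside, z up. Inside 120 mm wide, y -170 to +170 mm, floor at z = 6 mm, with two felt battens across it at y = +90 and -110 mm (tops at z = 14 mm). Side walls reach z = 66 mm, end walls z = 56 mm. A fixed deck (z 52 to 56 mm) roofs y = +30 to +170 mm.
- opening (a point): Centre of the box's opening under the lid, at the height of the end wall's top (56 mm); axes as the organiser's. The opening runs 200 mm along y (from this point +-100 mm: end wall to the edge of the fixed deck) and is 113 mm wide along x. A small loose metal sharpener (16 x 25 x 12 mm) lies on the floor in the corner at the -x side, beside the ruler's front end.
- organiser_lid (a joint): Slide of the lid along the organiser's +y, in m: 0 closed over the opening, 0.205 fully open against its stop (it then lies over the fixed deck and juts 60 mm past the box's end). Starts 0 to 0.06 open, friction 1 to 2 N, stays where it is left. Lid 118 x 209 x 5 mm, top 62 mm above the organiser's underside.
- lid_pull (a point): Centre of the bar pull on the middle of the lid: dark wooden bar 64 mm long along the organiser's x, 12 mm thick along its y, 18 mm high; its top is 80 mm above the organiser's underside, 9 mm above this point. Moves with the lid.
- ruler: Loose aluminium ruler, about 0.11 kg, 300 mm long (own y), lying on the battens in the organiser: base 36 mm wide (own x), 3.5 mm thick, with a rib 10 mm wide and 276 mm long on its middle that rises to 14 mm over the underside: grip the rib. Origin at the centre of the underside, z up. Its -y end (front) lies in the opening, its +y end (rear) under the fixed deck.
- ruler_front (a point): Middle of the ruler's front end (150 mm along its -y from its origin).
- ruler_rear (a point): Middle of the ruler's rear end (150 mm along its +y from its origin).
- mouse: Black computer mouse, 106 x 62 x 34 mm, behind the organiser; leave it alone. Origin at the centre of its underside.
- notebook: Purple notebook lying on the desk to the right of the organiser, 148 x 109 x 14 mm; leave it alone. Origin at the centre of its underside.
- mug: Dark grey and white mug behind and to the right of the organiser, 97 mm high, 82 mm across; leave it alone. Origin at the centre of its underside.
- stapler: Red and black stapler on the right, 138 x 40 x 48 mm; leave it alone. Origin at the centre of its underside.

How it is judged:
By the outcome, as a careful person would: the job done as asked, in the order asked, and still so for the second after the job is handed in, while the arm keeps its last pose, push and grip.
It also fails if it takes over 51 s, if anything falls off the work surface, if the arm or the gripper's body presses on something with over 40 N, if the wrist force passes 120 N, or if a joint passes its speed limit or range.

## Working session

There is one attempt and no reset: what is moved stays moved. The work goes in short steps, each a Python script; the robot and the scene stay as the last script left them, time stands still between calls to the robot, and variables do not carry over. Pictures are saved under pics/ and viewed, and the job is handed in when it is done.

```bash
ls -la; mkdir -p pics; cat > h.py <<'E'
import numpy as np, cv2
from workcell import bot, move_gripper, kin, readout, optics
from scipy.spatial.transform import Rotation as R
def camT(name, st=None):
    c=optics.calibration(name)
    if 'T' in c: return c, np.array(c['T'])
    st=st or readout.get_state()
    T=np.eye(4); T[:3,:3]=R.from_quat(st['tool_rot']).as_matrix(); T[:3,3]=st['tcp_pos']
    return c, T@np.array(c['hand_eye'])
def slopes(c,uv):
    f=210/np.tan(np.radians(c['fovy'])/2)
    K=np.array([[f,0,c['cx']],[0,f,c['cy']],[0,0,1.]])
    return cv2.undistortPoints(np.array(uv,float).reshape(-1,1,2),K,np.array([c['k1'],0,0,0.]) ).reshape(-1,2)
def ray(c,T,uv):
    s=slopes(c,uv); d=np.c_[s,np.ones(len(s))]@T[:3,:3].T
    return T[:3,3],d
def onplane(c,T,uv,z):
    o,d=ray(c,T,uv); return o+d*((z-o[2])/d[:,2])[:,None]
def bydepth(c,T,uv,dep):
    o,d=ray(c,T,uv); z=np.array([dep[int(round(v)),int(round(u))] for u,v in uv]); return o+d*z[:,None]
def grab(name,tag):
    st=readout.get_state(); im,dep=optics.grab_frame(name)
    cv2.imwrite(f'pics/{tag}.png',im); np.save(f'pics/{tag}.npy',dep)
    c,T=camT(name,st); np.save(f'pics/{tag}_T.npy',T)
    return im,dep,c,T
E
python3 - <<'E'
from h import *
for n in ['scene','side','wrist']:
    im,d,c,T=grab(n,n+'0'); print(n,{k:c[k] for k in ('fovy','cx','cy','k1')},T.round(3).tolist())
print(readout.get_state(), bot.grip_depth)
E
```

```text
total 12
drwxr-xr-x  3 agent agent 4096 Dec  7 06:26 .
drwxr-xr-x 23 root  root  4096 Dec  7 06:26 ..
drwxr-xr-x  2 agent agent 4096 Dec  7 06:26 pics
scene {'fovy': 56.47698311135521, 'cx': 271.4626451310002, 'cy': 211.62484369532092, 'k1': 0.031482851516499086} [[-0.808, -0.359, 0.467, 138.877], [-0.589, 0.493, -0.64, 774.385], [-0.0, -0.793, -0.61, 729.245], [0.0, 0.0, 0.0, 1.0]]
side {'fovy': 43.48330487014957, 'cx': 281.18830365484314, 'cy': 200.41546765664597, 'k1': -0.019075124794036058} [[0.44, -0.714, 0.545, -110.066], [-0.898, -0.358, 0.256, -245.936], [0.012, -0.602, -0.798, 1155.458], [0.0, 0.0, 0.0, 1.0]]
wrist {'fovy': 63.23897871005549, 'cx': 279.4390186905539, 'cy': 211.24130633999, 'k1': -0.06960843827388155} [[0.352, 0.897, 0.268, 134.53], [0.936, -0.337, -0.102, 564.577], [-0.001, 0.287, -0.958, 372.366], [0.0, 0.0, 0.0, 1.0]]
{'time': 0.15, 'joint_positions': array([-1.25370921,  0.70691268, -0.02761669,  1.48486926,  0.02197069,
        0.95091972, -0.07552174]), 'dq': array([ 8.92303512e-05, -1.28662119e-03, -1.27387154e-03, -1.51153621e-03,
        8.34719565e-04, -2.43740550e-03, -4.37291138e-04]), 'joint_torque': array([ 1.40322423e-03, -8.83302784e+01,  1.23494525e+00, -2.36180484e+01,
        1.69567036e-02,  5.58465428e-03,  1.11916347e-04]), 'tcp_pos': array([201.82738627, 538.20658612, 230.96731419]), 'tool_rot': array([ 1.78453162e-01,  9.83948325e-01, -3.97379611e-04, -7.31845403e-05]), 'force': array([-0.2781784 ,  0.40866629,  0.16485813]), 'torque': array([-0.01291233, -0.02319762, -0.00091418]), 'opening': 85.4651827546169} 18.700000000000003
```

View pics/scene0.png

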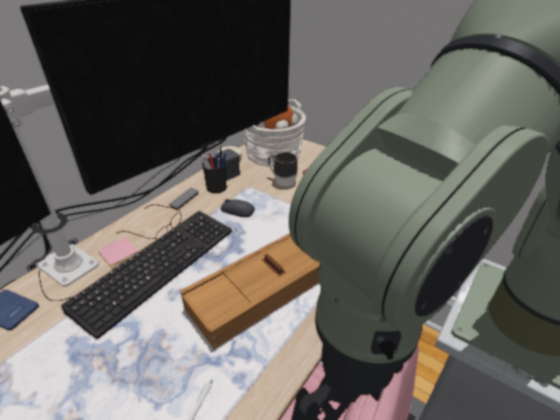

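View pics/side0.png

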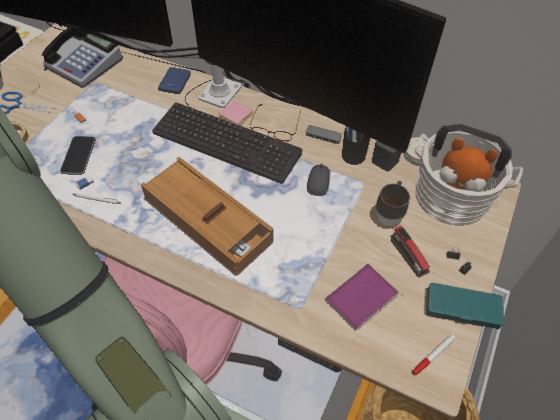

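View pics/wrist0.png

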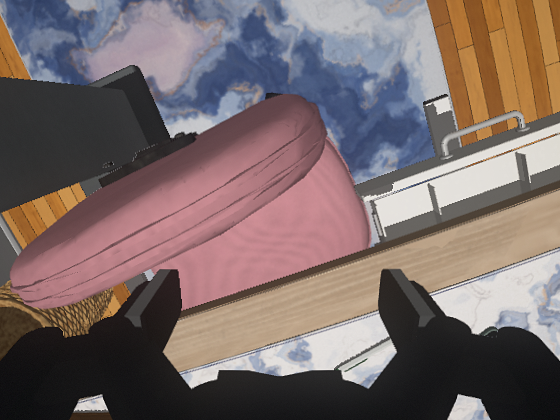

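The side view shows the organiser (about (145–272, 160–270)): its front end is at lower right, with the lid partly open and the ruler's end visible around (240,247). The pull is near (214,211). I'll measure these from depth.

```bash
python3 - <<'E'
from h import *
for n in ['side','scene']:
    im=cv2.imread(f'pics/{n}0.png'); dep=np.load(f'pics/{n}0.npy'); c,T=camT(n)
    v,u=np.mgrid[0:420,0:560]; uv=np.c_[u.ravel(),v.ravel()]
    o,d=ray(c,T,uv); P=(o+d*dep.ravel()[:,None]).reshape(420,560,3)
    np.save(f'pics/{n}P.npy',P)
    hsv=cv2.cvtColor(im,cv2.COLOR_BGR2HSV)
    reg=np.zeros((420,560),bool)
    if n=='side': reg[150:280,135:280]=1
    else: reg[230:350,175:325]=1
    wood=reg&(hsv[...,0]<18)&(hsv[...,1]>110)&(P[...,2]>20)&(dep>0)
    cnts,_=cv2.findContours(wood.astype(np.uint8),cv2.RETR_EXTERNAL,cv2.CHAIN_APPROX_NONE)
    k=max(cnts,key=cv2.contourArea)
    m=np.zeros((420,560),np.uint8); cv2.drawContours(m,[k],-1,1,-1); m=m.astype(bool)&(dep>0)
    z=P[...,2][m]; print(n,m.sum(),np.histogram(z,bins=np.arange(0,96,4)))
    top=m&(abs(P[...,2]-66)<3)
    q=P[...,:2][m&(P[...,2]>50)].astype(np.float32)
    r=cv2.minAreaRect(q); print(r,cv2.boxPoints(r).round(1).tolist())
    pl=m&(P[...,2]>70)&(P[...,2]<90); q=P[...,:2][pl].astype(np.float32); r=cv2.minAreaRect(q);print('pull',pl.sum(),r, P[pl].mean(0), np.percentile(P[...,2][pl],[50,90]))
    x0,x1,y0,y1=(135,285,150,275) if n=='side' else (175,335,220,350)
    cv2.imwrite(f'pics/{n}0z.png',cv2.resize(im[y0:y1,x0:x1],None,fx=5,fy=4.6 if 0 else 4.5,interpolation=cv2.INTER_CUBIC))
E
```

```text
side 5300 (array([   0,    0,    0,    0,    0,    0,    0,    0,    1,    3,    4,
          9,  117,  810, 1387, 1938,  823,   91,   35,   68,   14,    0,
          0]), array([ 0,  4,  8, 12, 16, 20, 24, 28, 32, 36, 40, 44, 48, 52, 56, 60, 64,
       68, 72, 76, 80, 84, 88, 92]))
((530.2948608398438, 271.8326416015625), (357.62994384765625, 136.45516967773438), 74.3826904296875) [[416.3999938964844, 118.0], [547.9000244140625, 81.30000305175781], [644.0999755859375, 425.70001220703125], [512.7000122070312, 462.3999938964844]]
pull 135 ((542.44189453125, 274.1497497558594), (253.84225463867188, 108.08084106445312), 32.36367416381836) [522.37430484 241.51862285  76.43435227] [77.04242477 80.07790222]
scene 7364 (array([   0,    0,    0,    0,    1,  144,  148,  141,  149,  149,  155,
        160,  147, 1045, 1393, 2633,  915,   41,   21,   84,   19,    0,
          0]), array([ 0,  4,  8, 12, 16, 20, 24, 28, 32, 36, 40, 44, 48, 52, 56, 60, 64,
       68, 72, 76, 80, 84, 88, 92]))
((401.93292236328125, 352.9173583984375), (311.6773986816406, 448.024169921875), 68.54036712646484) [[136.39999389648438, 289.79998779296875], [553.4000244140625, 125.9000015258789], [667.4000244140625, 416.0], [250.5, 579.9000244140625]]
pull 135 ((520.9207153320312, 241.91314697265625), (13.024555206298828, 62.95933532714844), 73.54106903076172) [520.66544392 244.04226021  77.37877454] [78.33298384 80.40756223]
```

View pics/side0z.png

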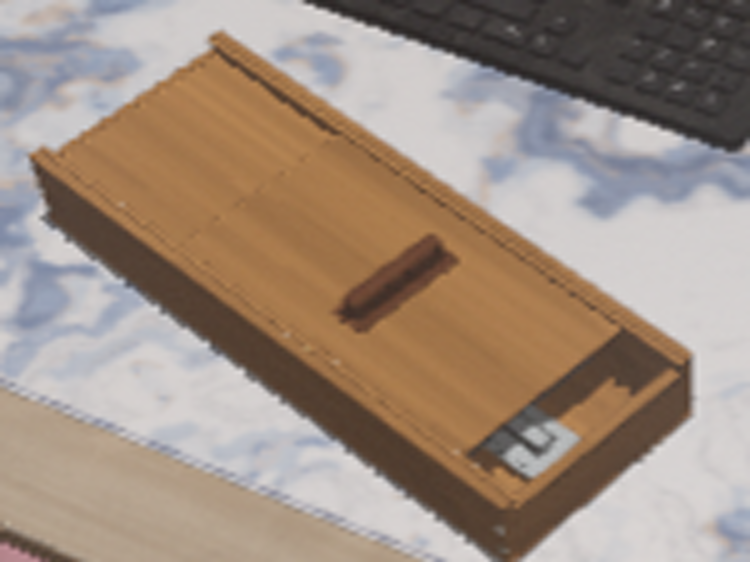

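```bash
cat >> h.py <<'E'
YO=np.array([0.269,0.963,0]); YO/=np.linalg.norm(YO); XO=np.array([YO[1],-YO[0],0]); CO=np.array([530.3,271.8,0.])
def W(x,y,z): return CO+XO*x+YO*y+np.array([0,0,z])
def O(p): p=np.asarray(p)-CO; return np.stack([p@XO,p@YO,p[...,2]],-1)
def quat(zt,yt):
    zt=np.array(zt,float);zt/=np.linalg.norm(zt); yt=np.array(yt,float); yt-=zt*(yt@zt); yt/=np.linalg.norm(yt)
    return R.from_matrix(np.c_[np.cross(yt,zt),yt,zt]).as_quat()
E
python3 - <<'E'
from h import *
for n in ['side','scene']:
    P=O(np.load(f'pics/{n}P.npy')); 
    m=(P[...,2]>75)&(P[...,2]<84)&(abs(P[...,0])<60)&(abs(P[...,1])<150)
    m=cv2.morphologyEx(m.astype(np.uint8),cv2.MORPH_OPEN,np.ones((2,2)))>0
    q=P[m]; print('pull',n,len(q),q.min(0).round(1),q.max(0).round(1),np.median(q,0).round(1))
    c0=np.linalg.norm
    for nm,lo,hi in (('rim',64,68),):
        for s in (1,-1):
            m=(abs(P[...,2]-66)<2.5)&(P[...,0]*s>62)&(P[...,0]*s<72)&(abs(P[...,1])<190)
            q=P[m]; print(n,s,len(q),np.polyfit(q[:,1],q[:,0],1).round(4),q[:,1].min(),q[:,1].max(), np.median(q[:,2]))
    # ruler visible
    m=(P[...,2]>10)&(P[...,2]<32)&(abs(P[...,0])<58)&(P[...,1]<-80)&(P[...,1]>-168)
    q=P[m]; print('inside',len(q),q.min(0).round(0) if len(q) else '',q.max(0).round(0) if len(q) else '')
# plans
pull=W(-0.5,-31,80)
for tag,yt in (('pull+',YO),('pull-',-YO)):
    q=quat([0,0,-1],yt)
    for d,z in ((-31,140),(-31,64.5),(137,64.5)):
        print(tag,d,z,kin.solve_ik(W(-.5,d,z),q))
for tag,yt in (('r+',XO),('r-',-XO)):
    for th,y,z in ((0,-60,20),(12,-60,60),(12,-200,100),(12,-200,260),(25,-200,260)):
        t=np.radians(th); zt=-np.cos(t)*np.array([0,0,1])-np.sin(t)*YO
        print(tag,th,y,z,kin.solve_ik(W(0,y,z),quat(zt,yt)))
E
```

```text
pull side 79 [-477.5 -670.9   56.6] [  39.9  -29.3 1155.5] [ -1.2 -36.   77.1]
side 1 185 [2.40000e-03 6.51411e+01] -176.6092849372518 175.12930821399627 65.37301912690009
side -1 187 [ 3.10000e-03 -6.47044e+01] -177.78414815304197 173.52415514595188 65.33490473798497
inside 181 [ -37. -153.   10.] [  57. -115.   32.]
pull scene 105 [-30.3 -42.1  62.7] [ 28.4 -24.6  82.4] [ -5.1 -29.8  78.6]
scene 1 268 [2.400e-03 6.539e+01] -136.00777981827486 178.94791495426423 65.74513827378934
scene -1 264 [ 2.10000e-03 -6.46399e+01] -116.26379052299055 178.45462580529232 65.6020664255766
inside 0  
pull+ -31 140 [-0.43044206  0.82438029 -0.1182129   1.5931925   0.12994912  0.73171919
  0.69056324]
pull+ -31 64.5 [-0.43355221  0.94056347 -0.11230949  1.64256866  0.16912556  0.56796909
  0.65551697]
pull+ 137 64.5 [-0.63574874  1.09967036 -0.07817852  1.11925079  0.08720048  0.9257397
  0.57459962]
pull- -31 140 [-0.81588715  0.93569     0.7025597   1.60653781 -0.73891453  0.88255181
 -1.66896785]
pull- -31 64.5 [-0.77451419  1.03274141  0.60222248  1.65423377 -0.8223989   0.72591896
 -1.60098757]
[... 409 characters left out ...]
-200 260 [-0.59051099  0.6290603   0.46049916  1.68044523 -0.09379137  0.98220942
 -0.41269232]
r+ 25 -200 260 [-0.71960303  0.73437277  0.56185797  1.58441746  0.01324672  1.12933568
 -0.52021424]
r- 0 -60 20 [-0.22497662  1.03093114 -0.44546696  1.7161997   0.75037304  0.57281984
  1.73896392]
r- 12 -60 60 [-0.31707356  1.01381021 -0.45021117  1.54804023  0.66207534  0.92329869
  1.78524679]
r- 12 -200 100 [-0.11180278  0.85895221 -0.42494378  1.84791341  0.72309649  0.76856536
  1.84769696]
r- 12 -200 260 [-0.04758964  0.62395534 -0.53130466  1.66281948  0.49767474  1.135211
  2.0923583 ]
r- 25 -200 260 [-0.1777591   0.70432457 -0.50557322  1.56558437  0.59543176  1.36706288
  1.98329331]
```

```bash
sed -i 's/YO=np.array(\[0.269,0.963,0\])/YO=np.array([0.2714,0.9625,0])/; s/530.3,271.8/530.6,271.7/' h.py
python3 - <<'E'
from h import *
q=quat([0,0,-1],YO)
move_gripper(50,40)
bot.movep(W(0,-32,150),q)
st=readout.get_state(); print(st['time'],O(st['tcp_pos']))
im,dep,c,T=grab('wrist','w1')
E
```

```text
2.225 [ -0.81459207 -30.92383729 150.17560021]
```

View pics/w1.png

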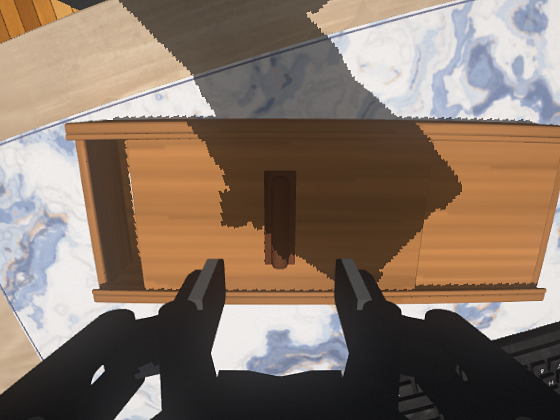

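Pull bar at (264–296, 171–268), box ends at columns about 78 and 550. Fingers straddle the bar; checking it by depth and by ray.

```bash
python3 - <<'E'
from h import *
dep=np.load('pics/w1.npy'); T=np.load('pics/w1_T.npy'); c=optics.calibration('wrist')
v,u=np.mgrid[0:420,0:560]; uv=np.c_[u.ravel(),v.ravel()]
o,d=ray(c,T,uv); P=O(o+d*dep.ravel()[:,None]).reshape(420,560,3)
m=(P[...,2]>76)&(P[...,2]<84)&(abs(P[...,0])<50)&(v<275)&(u>240)&(u<320)
q=P[m];print(len(q),np.percentile(q,[1,50,99],axis=0).round(1))
m=(abs(P[...,2]-66)<2)&(abs(P[...,0])>60)&(abs(P[...,0])<72)
for s in(1,-1):
    q=P[m&(P[...,0]*s>0)]; print(s,len(q),np.percentile(q,[1,50,99],axis=0).round(1),np.polyfit(q[:,1],q[:,0],1))
m=(v>135)&(v<285)&(abs(P[...,2]-61)<3)&(u<200); q=P[m]; print('lid front',np.percentile(q[:,1],[0.5,2,5]))
E
```

```text
1448 [[-29.1 -35.5  76.2]
 [ -1.2 -29.7  78.4]
 [ 31.3 -24.5  80. ]]
1 2908 [[  60.1 -171.    64. ]
 [  64.2    6.2   64.8]
 [  68.9  177.2   66.2]] [1.18776248e-03 6.42357876e+01]
-1 4035 [[ -66.2 -169.9   64. ]
 [ -63.   -15.4   64.9]
 [ -60.1  156.9   66.4]] [ 1.15561369e-03 -6.30064279e+01]
lid front [-133.91894941 -133.08455485 -131.63929033]
```

```bash
python3 - <<'E'
from h import *
q=quat([0,0,-1],YO)
print(bot.move_l(W(0,-30,66),150,q,force_limit=15))
s0=readout.get_state()
move_gripper(8,40)
s=readout.get_state(); print(s['time'],O(s['tcp_pos']),s['opening'],s['force'])
y0=O(s['tcp_pos'])[1]; x0=O(s['tcp_pos'])[0]
r=bot.move_l(W(x0,y0+172,66),80,q,force_limit=25)
s=readout.get_state(); print(r,s['time'],O(s['tcp_pos']),s['opening'],s['force'])
E
```

```text
False
3.4083 [  0.23990316 -29.80638308  66.72254777] 11.021927498256497 [-2.35836071 -0.47639839  7.29147174]
True 5.325 [  0.37705498 135.98837613  66.7446542 ] 10.476630008312503 [-2.99020989 -3.07882038 12.21691209]
```

```bash
python3 - <<'E'
from h import *
q=quat([0,0,-1],YO)
move_gripper(45)
s=readout.get_state(); print(O(s['tcp_pos']),s['force'],s['opening'])
p=s['tcp_pos'].copy() ; p[2]=115
bot.move_l(p,150,q)
bot.movep(W(0,-50,180),quat([0,0,-1],XO))
s=readout.get_state(); print(s['time'],O(s['tcp_pos']),s['force'])
grab('wrist','w2'); grab('side','s2')
im=cv2.imread('pics/s2.png'); cv2.imwrite('pics/s2z.png',cv2.resize(im[150:275,135:285],None,fx=5,fy=4.5,interpolation=cv2.INTER_CUBIC))
E
```

```text
[  0.15113871 135.98211673  65.72273331] [-0.14540304  1.32778605  0.04920029] 44.62370679696651
7.25 [ -0.27014491 -49.25487333 179.39451921] [-0.36129741  0.65307291  0.93066967]
```

View pics/w2.png

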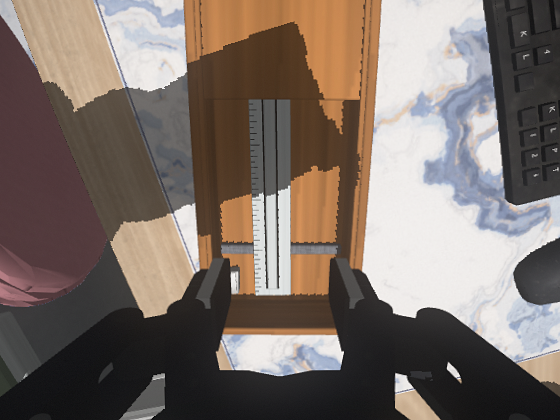

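View pics/s2z.png

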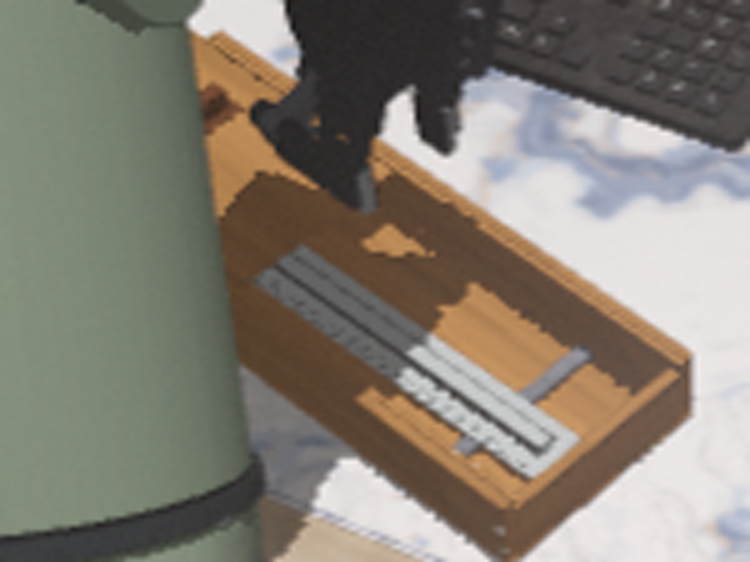

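The ruler lies in the opening: base columns 250–291, rows 99–296, rib at about columns 263–278, sharpener at (235,280). Lid is fully open. Measuring the rib by depth and by ray from both views.

```bash
python3 - <<'E'
from h import *
v,u=np.mgrid[0:420,0:560]; uv=np.c_[u.ravel(),v.ravel()]
for n in ('w2','s2'):
    dep=np.load(f'pics/{n}.npy'); T=np.load(f'pics/{n}_T.npy'); c=optics.calibration('wrist' if n=='w2' else 'side')
    o,d=ray(c,T,uv); P=O(o+d*dep.ravel()[:,None]).reshape(420,560,3)
    im=cv2.imread(f'pics/{n}.png'); hsv=cv2.cvtColor(im,cv2.COLOR_BGR2HSV)
    reg=(abs(P[...,0])<54)&(P[...,1]>-168)&(P[...,1]<28)&(P[...,2]<40)&(P[...,2]>-5)
    m=reg&(hsv[...,1]<70)&(P[...,2]>12)
    if n=='w2':
        m&=(u>240)&(u<300)
        H,_,=np.histogram(P[...,2][m],bins=np.arange(8,40,2)); print(H)
    for y in range(-160,30,20):
        s=m&(abs(P[...,1]-y)<4); q=P[s]
        if len(q)<5: continue
        hi=q[q[:,2]>np.percentile(q[:,2],60)]
        rib=q[q[:,2]>23.5]
        print(n,y,len(q),'x',q[:,0].min().round(1),q[:,0].max().round(1),'rib',len(rib),(rib[:,0].min().round(1),rib[:,0].max().round(1),np.median(rib[:,2]).round(1)) if len(rib)>2 else '', 'base z',np.median(q[q[:,2]<23.5][:,2]).round(1) if (q[:,2]<23.5).any() else '')
    q=P[m]; print(n,'ymin',np.percentile(q[:,1],[0,1,50]))
    sh=reg&(P[...,0]<-20)&(P[...,1]<-120)&(hsv[...,1]<70)&~m; q=P[sh]; 
    if len(q): print('sharp',len(q),np.percentile(q,[2,98],axis=0).round(1))
E
```

```text
[   0    0  160 1235 3499   68    3  268  537 1618   90    0    0    0
    0]
w2 -140 232 x -23.9 11.1 rib 63 (np.float64(-12.6), np.float64(-0.9), np.float64(26.4)) base z 16.5
w2 -120 269 x -24.5 10.9 rib 91 (np.float64(-12.4), np.float64(-0.9), np.float64(26.7)) base z 16.5
w2 -100 331 x -37.0 19.5 rib 106 (np.float64(-13.2), np.float64(-0.9), np.float64(26.6)) base z 16.3
w2 -80 303 x -24.7 10.4 rib 103 (np.float64(-13.0), np.float64(-1.9), np.float64(26.6)) base z 16.5
w2 -60 314 x -25.2 10.1 rib 105 (np.float64(-13.7), np.float64(-1.9), np.float64(26.5)) base z 16.6
w2 -40 337 x -25.8 9.9 rib 116 (np.float64(-13.5), np.float64(-1.9), np.float64(26.8)) base z 16.5
w2 -20 361 x -26.2 9.7 rib 122 (np.float64(-14.2), np.float64(-1.9), np.float64(26.6)) base z 16.5
w2 0 372 x -25.9 9.5 rib 127 (np.float64(-14.8), np.float64(-2.8), np.float64(26.6)) base z 16.5
w2 20 403 x -26.4 9.3 rib 139 (np.float64(-14.6), np.float64(-2.8), np.float64(26.6)) base z 16.4
w2 ymin [-154.64093006 -151.87647722  -53.65826325]
sharp 253 [[ -49.2 -161.4    4.9]
 [ -40.3 -128.7   18.6]]
s2 -140 41 x -23.
[... 267 characters left out ...]
base z 16.7
s2 -80 38 x -25.0 10.1 rib 14 (np.float64(-13.2), np.float64(4.2), np.float64(27.6)) base z 16.4
s2 -60 35 x -25.8 10.2 rib 9 (np.float64(-15.3), np.float64(-5.1), np.float64(27.0)) base z 16.2
s2 -40 38 x -26.7 10.3 rib 13 (np.float64(-15.9), np.float64(-3.5), np.float64(27.2)) base z 16.3
s2 -20 33 x -25.7 6.8 rib 11 (np.float64(-15.2), np.float64(-6.0), np.float64(28.5)) base z 16.3
s2 0 31 x -27.8 8.8 rib 12 (np.float64(-16.3), np.float64(-3.1), np.float64(26.8)) base z 15.9
s2 20 32 x -28.2 7.3 rib 10 (np.float64(-16.1), np.float64(-4.7), np.float64(25.3)) base z 17.9
s2 ymin [-153.43728204 -150.11956869  -71.00113606]
sharp 5 [[ -23.1 -139.8    4.5]
 [ -21.6 -122.7   10.3]]
```

```bash
cat >> h.py <<'E'
B=0.0125
DR=YO-B*XO; DR/=np.linalg.norm(DR); XR=np.array([DR[1],-DR[0],0])
S,H=-67.,5.2
def rpose(oy,u30,th,xoff=0.,lift=0.):
    """tcp pose for ruler origin at organiser y=oy, tilt th(deg), underside height u30 at y=30"""
    t=np.radians(th); oz=u30+(30-oy)*np.tan(t)
    tt=np.array([np.cos(t),-np.sin(t)]); n=np.array([np.sin(t),np.cos(t)])
    p=np.array([oy,oz])+S*tt+H*n
    x=-7.5-B*(p[0]+70)*1+xoff
    zt=-(np.sin(t)*DR+np.cos(t)*np.array([0,0,1]))
    return W(x,p[0],p[1]+lift),quat(zt,XR)
E
python3 - <<'E'
from h import *
wp=[(-3,14,0,0),(-3,17,0,0),(-3,31.5,9.5,0),(-151,31.5,9.5,0),(-151,31.5,9.5,210)]
for a in wp:
    p,q=rpose(*a[:3],lift=a[3]); print(a,O(p).round(1),p.round(0),kin.solve_ik(p,q).round(2))
p,q=rpose(-3,14,0)
move_gripper(32,80)
bot.move_l(p+[0,0,40],150,q)
print(bot.move_l(p,60,q,force_limit=12))
s=readout.get_state(); print(s['time'],O(s['tcp_pos']),s['opening'],s['force'])
grab('wrist','w3')
E
```

```text
(-3, 14, 0, 0) [ -7.5 -70.   19.2] [504. 206.  19.] [-0.53  1.    0.16  1.77 -0.36  0.4  -0.37]
(-3, 17, 0, 0) [ -7.5 -70.   22.2] [504. 206.  22.] [-0.53  1.    0.16  1.77 -0.36  0.4  -0.38]
(-3, 31.5, 9.5, 0) [ -7.5 -68.2  53.2] [505. 208.  53.] [-0.67  1.    0.32  1.64 -0.25  0.65 -0.54]
(-151, 31.5, 9.5, 0) [  -5.7 -216.2   78. ] [466.  65.  78.] [-0.46  0.88  0.3   1.94 -0.21  0.43 -0.32]
(-151, 31.5, 9.5, 210) [  -5.7 -216.2  288. ] [466.  65. 288.] [-0.54  0.55  0.42  1.69 -0.08  1.01 -0.39]
False
9.4167 [ -7.37886144 -69.97086113  19.3747152 ] 31.7853110309182 [-0.18565719  0.0805444   0.1360741 ]
```

View pics/w3.png

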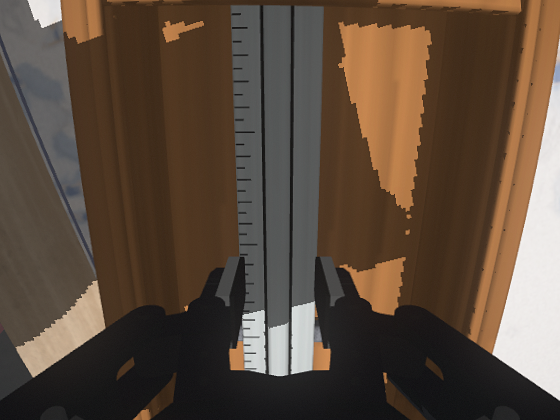

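Rib (columns 263–292) is centred between the pads (inner faces at about 243 and 317), and there is no contact force. Closing and lifting slightly.

```bash
python3 - <<'E'
from h import *
move_gripper(4,80)
s=readout.get_state(); print(s['time'],O(s['tcp_pos']),s['opening'],s['force'])
p,q=rpose(-3,17,0); bot.move_l(p,40,q)
s=readout.get_state(); print(s['time'],O(s['tcp_pos']),s['opening'],s['force'])
for k in (1,2,3):
    f=k/3; p,q=rpose(-3,17+14.5*f,9.5*f); r=bot.move_l(p,40,q,force_limit=25)
    s=readout.get_state(); print(r,s['time'],O(s['tcp_pos']).round(1),s['opening'],s['force'].round(1),s['torque'].round(2))
    if r: break
grab('wrist','w4'); grab('side','s4')
im=cv2.imread('pics/s4.png'); cv2.imwrite('pics/s4z.png',cv2.resize(im[150:275,135:285],None,fx=5,fy=4.5,interpolation=cv2.INTER_CUBIC))
E
```

```text
9.8 [ -7.37288336 -69.85822525  19.73250865] 7.34021523154751 [-0.9577704  -0.74679773  7.8747352 ]
10.05 [ -7.41474915 -69.90649883  22.42838486] 6.9998529968306995 [-0.90134557  0.81069266 -1.50237976]
False 10.4583 [ -7.6 -69.5  32.4] 6.808157900958453 [-0.8 -0.5 -1.3] [0.01 0.02 0.03]
False 10.8667 [ -7.6 -69.2  42.6] 7.270232394122953 [-0.2 -1.2 -1.2] [ 0.06 -0.04 -0.  ]
False 11.275 [ -7.6 -68.5  52.9] 6.707776115170317 [ 0.1 -0.3 -2.7] [ 0.13  0.02 -0.01]
```

View pics/w4.png

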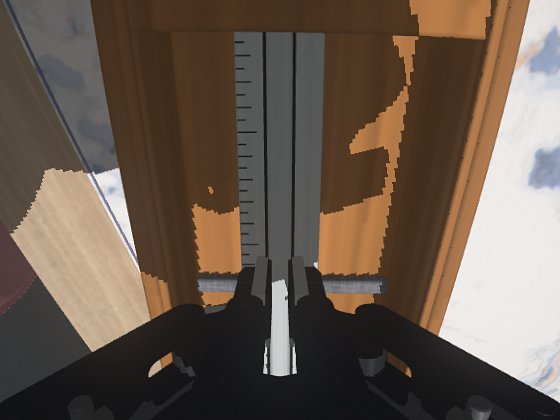

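View pics/s4z.png

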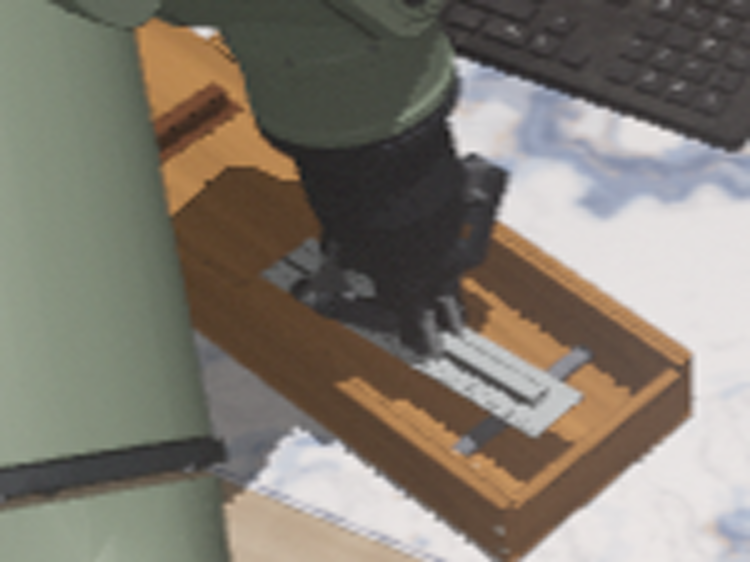

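The ruler is held and its front is raised above the batten. In the wrist view it runs from row 32 (deck edge) down to the pads. I'll check its actual tilt from depth before drawing it out.

```bash
cat > chk.py <<'E'
from h import *
v,u=np.mgrid[0:420,0:560]; uv=np.c_[u.ravel(),v.ravel()]
def pts(n,cam,corr=0):
    dep=np.load(f'pics/{n}.npy'); T=np.load(f'pics/{n}_T.npy'); c=optics.calibration(cam)
    o,d=ray(c,T,uv); P=O(o+d*dep.ravel()[:,None]).reshape(420,560,3)
    hsv=cv2.cvtColor(cv2.imread(f'pics/{n}.png'),cv2.COLOR_BGR2HSV)
    return P,hsv
E
python3 - <<'E'
from chk import *
P,hsv=pts('w4','wrist')
for y in range(-60,31,15):
    m=(hsv[...,1]<80)&(abs(P[...,1]-y)<4)&(abs(P[...,0]+8)<22)&(v<255)
    q=P[m]; 
    if len(q): 
        rib=q[abs(q[:,0]+8)<3]; base=q[abs(q[:,0]+8)>9]; print(y,len(q),q[:,0].min().round(1),q[:,0].max().round(1),'rib z',np.median(rib[:,2]).round(1),'base top z',np.median(base[:,2]).round(1))
P,hsv=pts('s4','side')
for y in range(-170,-90,10):
    m=(hsv[...,1]<70)&(hsv[...,2]>100)&(abs(P[...,1]-y)<5)&(abs(P[...,0]+8)<22)&(P[...,2]>30)&(P[...,2]<90)
    if m.sum(): print(y,m.sum(),np.median(P[m],0).round(1))
E
```

```text
-60 330 -24.9 10.4 rib z nan base top z 47.7
-45 1378 -25.1 10.7 rib z 56.3 base top z 45.7
-30 1500 -25.5 10.6 rib z 53.8 base top z 43.0
-15 1656 -25.8 10.4 rib z 51.1 base top z 40.4
0 1771 -25.9 10.2 rib z 48.5 base top z 37.8
15 1901 -26.1 13.6 rib z 45.9 base top z 35.2
30 2101 -26.2 13.1 rib z 44.3 base top z 32.7
-160 2 [ -12.2 -155.9   67.1]
-150 46 [  -6.5 -150.    63.3]
-140 56 [  -8.2 -141.1   63.4]
-130 46 [ -10.8 -129.9   61.1]
-120 37 [ -11.4 -120.    58.9]
-110 43 [ -10.7 -109.8   57.4]
-100 39 [-10.9 -99.9  57.1]
  return _methods._mean(a, axis=axis, dtype=dtype,
  ret = ret.dtype.type(ret / rcount)
```

Measured: tilt 9.8°, rib top 44 at the deck edge (limit 52), underside about 64 at the end wall (56), rear about 10 above the underside of the box (floor at 6). This matches the plan, so I'm drawing out along the ruler's axis.

```bash
python3 - <<'E'
from h import *
for oy in (-4,-50,-100,-151):
    p,q=rpose(oy,32.7,9.6); r=bot.move_l(p,70,q,force_limit=15)
    s=readout.get_state(); print(r,s['time'],O(s['tcp_pos']).round(1),s['opening'].round(2),s['force'].round(1),s['torque'].round(2))
    if r: break
grab('wrist','w5'); grab('side','s5'); grab('scene','c5')
E
```

```text
Traceback (most recent call last):
AttributeError: 'float' object has no attribute 'round'
```

```bash
python3 - <<'E'
from h import *
for oy in (-50,-100,-151):
    p,q=rpose(oy,32.7,9.6); r=bot.move_l(p,70,q,force_limit=15)
    s=readout.get_state(); print(r,s['time'],O(s['tcp_pos']).round(1),s['opening'],s['force'].round(1),s['torque'].round(2))
    if r: break
grab('wrist','w5'); grab('side','s5'); grab('scene','c5')
E
```

```text
False 12.4417 [  -7.  -114.8   62.5] 7.125498763818995 [-0.1 -0.2 -0.7] [ 0.17 -0.02 -0.  ]
False 13.3167 [  -6.4 -164.8   70.9] 7.055712343610598 [ 0.1 -0.1 -2. ] [ 0.09 -0.06  0.01]
False 14.2083 [  -5.7 -215.8   79.5] 7.01664265676867 [-0.1 -0.2 -1.1] [ 0.18 -0.03 -0.02]
```

View pics/w5.png

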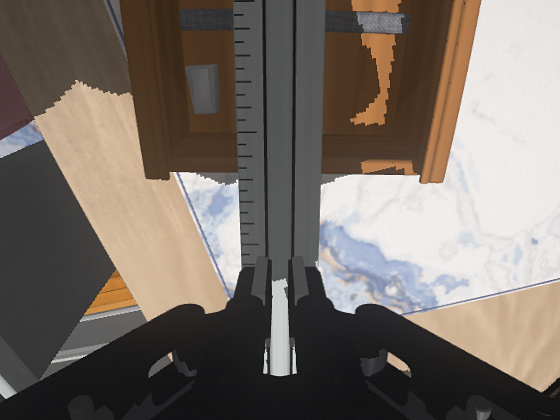

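View pics/s5.png

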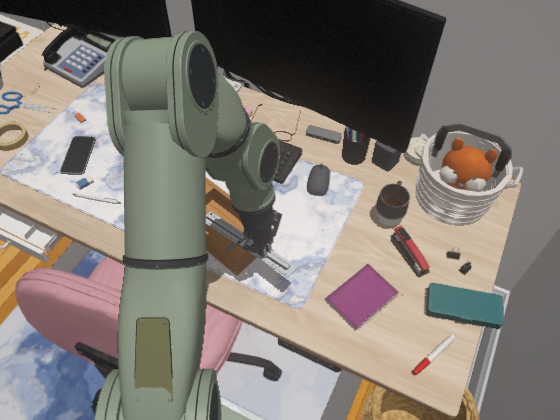

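The ruler passes over the end wall (row ~175 in the wrist view) and the sharpener stayed in its corner at (203,88). In the side view the rear end shows near (208,216). I'll zoom in and check it is clear of the deck edge.

```bash
python3 - <<'E'
from chk import *
im=cv2.imread('pics/s5.png'); cv2.imwrite('pics/s5z.png',cv2.resize(im[170:300,190:310],None,fx=5,fy=4.5,interpolation=cv2.INTER_CUBIC))
for n,c in (('s5','side'),('c5','scene')):
    P,hsv=pts(n,c)
    m=(hsv[...,1]<70)&(abs(P[...,0]+6)<24)&(P[...,1]>-200)&(P[...,1]<28)&(P[...,2]>25)&(P[...,2]<90)
    q=P[m]; print(n,len(q)); 
    if len(q)>20:
        print(np.percentile(q[:,1],[90,98,100])); qq=q[q[:,1]>np.percentile(q[:,1],85)]; print(np.median(qq,0).round(1))
E
```

```text
s5 567
[-29.3275718  -15.09076689  -5.0635647 ]
[ -9.1 -25.7  44.1]
c5 963
[-21.72298803  -9.11224141  -4.95723912]
[-11.6 -17.7  42.6]
```

View pics/s5z.png

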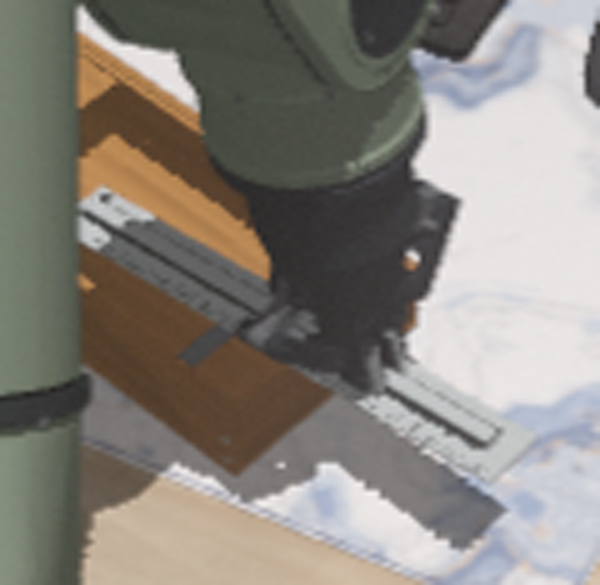

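Both views put the rear end at organiser y ≈ −5, clear of the deck edge at +30 by 35 mm. Lifting.

```bash
python3 - <<'E'
from h import *
for l in (60,130,210):
    p,q=rpose(-151,32.7,9.6,lift=l); r=bot.move_l(p,90,q,force_limit=15)
    s=readout.get_state(); print(r,s['time'],O(s['tcp_pos']).round(1),s['opening'],s['force'].round(1))
    if r: break
bot.sleep(0.5)
grab('wrist','w6'); grab('side','s6'); grab('scene','c6')
from chk import *
for n,c in (('s6','side'),('c6','scene')):
    P,hsv=pts(n,c)
    m=(hsv[...,1]<70)&(abs(P[...,0]+6)<26)&(P[...,1]>-330)&(P[...,1]<30)&(P[...,2]>180)&(P[...,2]<330)&(P[...,2]<243-(P[...,1])*.169+6)
    q=P[m]; print(n,len(q), np.percentile(q,[1,50,99],axis=0).round(0))
s=readout.get_state(); print(s['dq'].round(4))
E
```

```text
False 15.175 [  -5.9 -216.2  139.2] 7.234789445916203 [ 0.8  0.4 -0.5]
False 16.1 [  -5.9 -216.3  209.2] 7.215598836108865 [ 0.2  1.  -1.5]
False 17.1417 [  -5.8 -216.2  289.2] 7.1939011458464925 [ 0.1 -0.2 -1.6]
s6 403 [[ -26. -302.  248.]
 [ -16. -133.  270.]
 [  14.   -8.  299.]]
c6 233 [[ -26. -290.  248.]
 [ -19.  -70.  260.]
 [  12.   -7.  297.]]
[-0.0002 -0.0006  0.0003  0.0021  0.001   0.0005  0.0005]
```

View pics/c6.png

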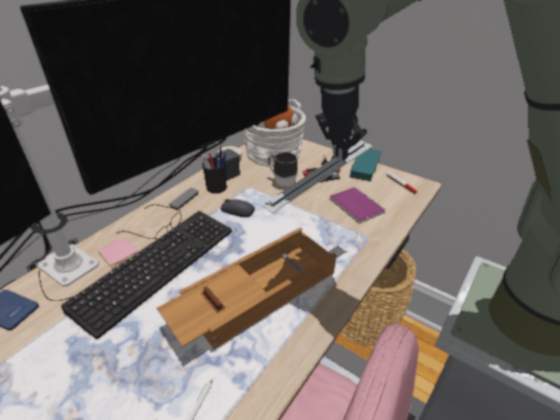

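View pics/s6.png

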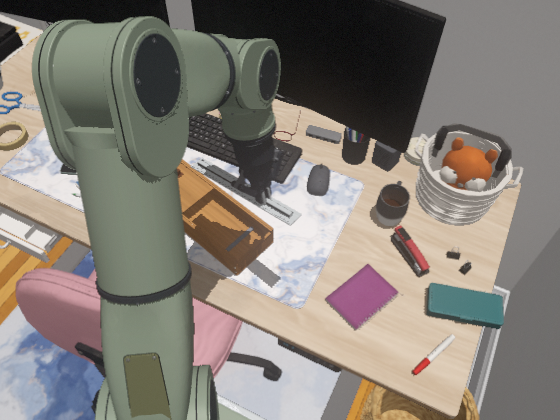

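View pics/w6.png

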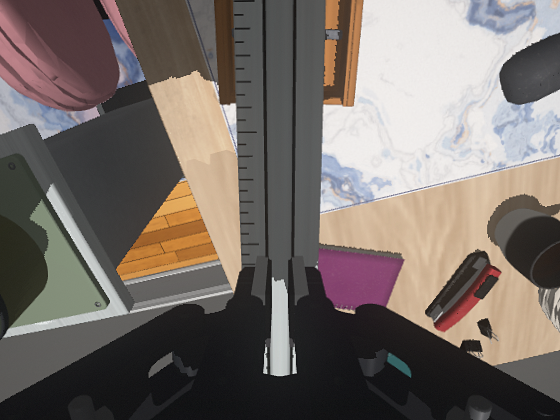

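The ruler is held, with its lowest point at about 248 mm. The lid pull is at (212,298) in the scene view, over the deck, and the other objects look unmoved. One quick check of lid position, then handing in.

```bash
python3 - <<'E'
from chk import *
P,h=pts('c6','scene'); m=(P[...,2]>76)&(P[...,2]<84)&(abs(P[...,0])<34)&(P[...,1]>90)&(P[...,1]<170)
print(np.percentile(P[m],[5,50,95],axis=0).round(1))
a=cv2.imread('pics/side0.png').astype(int);b=cv2.imread('pics/s6.png').astype(int)
d=abs(a-b).max(2); print('mouse,mug,stapler,notebook diff',[ (d[s]>40).mean().round(3) for s in (np.s_[162:198,304:332],np.s_[182:226,374:410],np.s_[226:274,390:430],np.s_[264:328,324:400])])
bot.close_job(); 
E
```

```text
[[-27.8 130.5  77.4]
 [ -1.1 135.9  79.6]
 [ 27.6 140.3  81.5]]
mouse,mug,stapler,notebook diff [np.float64(0.0), np.float64(0.0), np.float64(0.0), np.float64(0.0)]
the job is handed in; nothing more can be done
```

I fetched the ruler out of the organiser and handed the job in at about 17 s of the 51 s allowed. The arm is holding it still above the desk.

**What I did**
- **Lid:** I slid it by its pull until it hit the stop, then let go.
- **Grasp and tilt:** I gripped the ruler by its rib and tilted its front up to 9.8°, measured from depth.
- **Draw out and lift:** I drew it out along its own axis, checked in two views that its rear end had cleared the deck edge by about 35 mm, and lifted it.

**Last checks**
- **Ruler height:** its lowest point is about 248 mm above the desk in both fixed camera views, against the 150 mm required. It showed no sign of slipping in the grip.
- **Lid:** the pull sits 136 mm along the organiser's +y, where about 135 mm means fully open.
- **Other things:** the mouse, mug, stapler and notebook look identical in the side camera before and after, and the sharpener was still in its corner after the draw-out.
- **Forces:** tool force readings taken between moves stayed under about 13 N.

**Small disagreements:** depth put the ruler's heights about 1 mm lower than the stated sizes. The first side-view estimate of the pull was about 5 mm off the other views, so I rechecked it with the wrist camera before gripping. The gripper also reads about 7 mm when closed on the 10 mm rib. No check failed.

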